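Close the hold-down bar over the loaded vial rack

ROBOT

A 6-joint arm with a two-finger parallel gripper is mounted at the origin on the work surface. World frame = base frame: x ahead of the robot, y to its left, z up, the work surface at z = 0. Lengths are in m, angles in rad, forces in N, time in s.
With the tool pointing down it reaches from about 0.35 to 0.775 m from the base axis. Payload 5.5 kg.
Tool frame: the origin (TCP) lies midway between the tips of the shut fingers; the grasp point (between the pads) lies behind it (env.grip_point_offset is the z of the grasp point in the tool frame, in m); z points along the fingers, y is the direction in which the jaws open and shut (so a half turn about z gives the same grasp; the last joint's range is limited). The gripper opens to 85 mm and grips with 20 to 120 N. Pads are 22 mm wide; open, the fingers measure 114 mm over their backs; the gripper's body (76 mm by 85 mm) begins 54 mm behind the grasp point. The pads swing forward as they close: fully open they stand 13 mm farther back than shut.
Start: joints at [1.195, 0.313, 0.046, 1.304, 0, 1.431], TCP at [0.134, 0.559, 0.195] pointing down, gripper open.
Joint ranges: [-2.76, 2.76], [-0.86, 1.69], [-1.03, 1.26], [-2.2, 2.34], [-1.47, 1.5], [-3.14, 3.14]. Speed limits (rad/s): [2.57, 2.57, 3.14, 3.14, 3.14, 3.14].

INTERFACE

Orientations are given as a unit quaternion [w, x, y, z].
In Python, from workcell import env, viewer gives the robot as it stands. The module is installed in compiled form; this text tells all that it offers.
- The arm moves only by the shell command python3 -m inch 'ROWS' [OPENING] [FORCE]. ROWS is JSON, a list of rows, each a list of 2 entries, a list of its own where there are three numbers: the shift along the tool's x, y, z in m, then the turn about the tool's z in degrees. In form: [[[tx, ty, tz], spin], ...]. A call has 1 to 5 rows; each row is the pose to reach, as a shift and turn from the pose measured when the call began, along the tool's axes at that moment; what a row does not reach only later rows make up. A row lasts 1/12 s, in which the tool goes at most 41.7 mm and 7.16 degrees, less where a joint would pass 70% of its speed; a pose out of reach is approached as far as the arm can. A call with a gripper value outside its range is refused whole. OPENING is the closure, from 0 (fully open) to 1 (shut), set as the call begins (- or left out, the last holds). The fingers move at their own pace and stop on an object; FORCE is the grip in N (left out, the last holds). Time passes only in rows, so rows that repeat a pose let the fingers close. It gives the time, the measured TCP pose, the force and the opening at its end, in the units of the state.
- env.get_state(): the state, without advancing time (a new reading comes with each control period).
- viewer.read_camera(name): name is "scene" or "top"; returns a dict with "image" (384x512x3 uint8, red, green, blue), "depth" (384x512 float32, m along the optical axis (not along the pixel's ray), 0 where there is no reading), "vertical_fov" (degrees; the focal length in pixels is half the picture's height over the tangent of half this angle, whatever the lens; pixels are square), "cx", "cy" (the principal point, pixels), "dist_coeffs" ([k1, k2, p1, p2, k3] as OpenCV has them; the pictures are not rectified), "R" (3x3) and "t" (3): a world point X has camera coordinates R X + t. Camera axes: x right, y down, z forward; pixel columns grow to the right and rows downward; lengths in m; the calibration is good to about 2 mm. A picture is of the moment at which its call begins.
- env.hand_in(): hands the job in, once; it reports no verdict.
The state is a dict: "clock": time; "joint_pos": joint angles; "qvel": joint speeds; "tau": joint torques, N m; "tcp_pos": TCP position; "orientation": TCP orientation; "wrist_force": force on the tool from outside, world axes, zero at the start; "ft_torque": the same for the moment, N m; "finger_gap": finger opening in m.
Only numpy, scipy, OpenCV 4.12 (cv2) and the standard library are available. Lean on these libraries where they do the work, as an engineer would, in place of code of your own. Each camera call takes 0.05 s, during which the arm holds its last target. There are 200 camera calls.

TASK

Two tray docks stand on the bench; one is loaded with a rack of sample vials and the other is empty. Swing the hold-down bar of the loaded dock across the vials until the hook at its end is fully home round its catch post, and let go. Leave the empty dock's bar open as it stands.

Things in the scene. Friction and masses are not known exactly. Their poses are not given: they have to be found in the camera images.
- rack_dock: Loaded dock, fixed: grey plate 130 x 200 x 12 mm (x, y, z) with a blue rack of 30 vials, cap tops 61 mm above the bench. Origin: centre of the plate's underside, z up. At its (0, -85 mm) the pivot post with the bar's vertical hinge axis; at (0, +85 mm) the catch post, 10 mm thick, top at 80 mm. Nothing else within 80 mm of the bar's path is higher than 80 mm.
- rack_bar (a joint): Hinge angle (rad) of the loaded dock's bar, a level strip 16 mm wide, 64 to 72 mm above the bench. 0: closed, bar along the dock's +y, its hook's slot round the catch post, which stops it. Grows as it opens, counter-clockwise from above (free end towards the dock's -x), to 1.9. Light friction, about 1.2 N at the knob; the bar stays where it is left.
- rack_knob (a point): Centre of the black upright knob on the loaded dock's bar: a round cylinder 18 mm thick, 71 to 115 mm above the bench (this point: 93), fixed on the bar 125 mm from the hinge axis. Pinch it from above or push it. Closed, it stands at the dock's (0, +40 mm). Its axes turn with the bar, y points from the hinge to the hook.
- spare_knob (a point): Centre of the same knob on the bar of the empty dock, a like dock with no rack in it. That bar is open too and must be left as it is.

How it is judged:
By the outcome, as a careful person would: the job done as asked, in the order asked, and still so for the second after the job is handed in, with the robot touching nothing.
It also fails if it takes over 34 s, if anything falls off the work surface, if the arm or the gripper's body presses on something with over 40 N, if the wrist force passes 120 N, or if a joint passes its speed limit or range.

## Working session

There is one attempt and no reset: what is moved stays moved. The work goes in short steps, Python scripts to look and compute and a shell command to move; the robot and the scene stay as the last step left them, time stands still between calls to the robot, and variables do not carry over. Pictures are saved under pics/ and viewed, on a budget of 10 in all, crops included, one or two more only if the job needs it, and the job is handed in when it is done.

```bash
mkdir -p pics
cat > h.py <<'E'
from workcell import env, viewer
import numpy as np, cv2
def cam(n):
    c=viewer.read_camera(n); f=c["image"].shape[0]/2/np.tan(np.radians(c["vertical_fov"])/2)
    c["K"]=np.array([[f,0,c["cx"]],[0,f,c["cy"]],[0,0,1.]]); return c
def world(c):
    h,w=c["depth"].shape; g=np.stack(np.meshgrid(np.arange(w),np.arange(h)),-1).reshape(-1,1,2).astype(float)
    u=cv2.undistortPoints(g,c["K"],np.array(c["dist_coeffs"],float)).reshape(h,w,2)
    d=c["depth"]; p=np.dstack([u[...,0]*d,u[...,1]*d,d]); W=(p-np.array(c["t"]))@np.array(c["R"]); W[d==0]=np.nan
    return W
E
python3 - <<'E'
from h import *
for n in("scene","top"):
    c=cam(n); cv2.imwrite(f"pics/{n}0.png",c["image"][...,::-1]); np.save(n+"0.npy",world(c)); np.save(n+"0i.npy",c["image"])
s=env.get_state(); print(s, env.grip_point_offset)
E
```

```text
{'clock': 0.1, 'joint_pos': array([ 1.19538711e+00,  3.13938422e-01,  4.51085321e-02,  1.30361888e+00,
       -6.85265204e-06,  1.43122207e+00]), 'qvel': array([-0.00044987, -0.00175381,  0.00336867, -0.00043879,  0.00077661,
        0.00134074]), 'tau': array([ 3.11331671e-03, -4.81726062e+01,  2.99243689e+01,  1.27766214e-02,
       -1.33087092e-04,  9.13406268e-06]), 'tcp_pos': array([0.13415804, 0.55860038, 0.19419716]), 'orientation': array([-2.07088693e-04,  1.17644358e-01,  9.93055448e-01, -7.99854865e-04]), 'wrist_force': array([-0.32671735, -0.54256776,  0.9161114 ]), 'ft_torque': array([ 0.0489493 ,  0.00919765, -0.01355126]), 'finger_gap': 0.08545035605277258} -0.0187
```

View pics/top0.png

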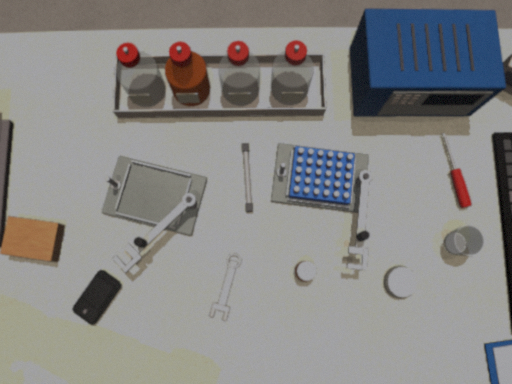

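View pics/scene0.png

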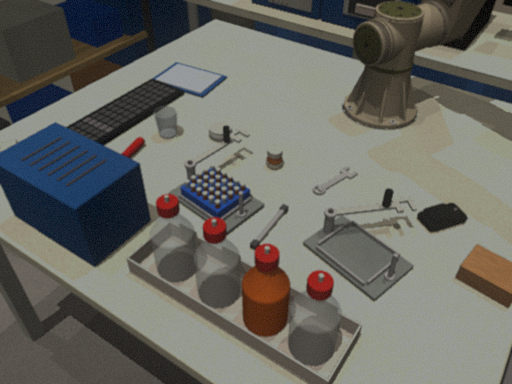

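Top view: the loaded dock is centred near (321,177), with its pivot post at (365,177), black knob at (363,236), hook at (358,258) and catch post at (282,170). The empty dock is on the left, with its knob at (140,242).

Run:
```python
from h import *
W=np.load("top0.npy"); I=np.load("top0i.npy").astype(int)
print("corners",W[0,0],W[0,-1],W[-1,0])
for n,(u,v) in dict(pivot=(365,177),knob=(363,236),hook=(358,258),post=(282,170),spare=(140,242)).items():
    w=W[v-12:v+13,u-12:u+13].reshape(-1,3); im=I[v-12:v+13,u-12:u+13].reshape(-1,3); print(n,W[v,u].round(4))
    for lo,hi in((.055,.062),(.062,.076),(.076,.09),(.09,.125)):
        m=(w[:,2]>lo)&(w[:,2]<hi)
        if m.sum(): print("  ",lo,hi,m.sum(),np.median(w[m],0).round(4), w[m].min(0).round(3),w[m].max(0).round(3))
# bar strip
m=(W[...,2]>.062)&(W[...,2]<.076); vv,uu=np.nonzero(m)
k=(uu>345)&(uu<380)&(vv>160)&(vv<275); P=W[vv[k],uu[k]]; d=np.linalg.svd(P[:,:2]-P[:,:2].mean(0))[2][0]; print("bar",P.mean(0),d)
# plate
m=(W[...,2]>.006)&(W[...,2]<.018); m[:, :268]=0; m[:,372:]=0; m[:140]=0; m[215:]=0
print("plate",cv2.minAreaRect(W[m][:,:2].astype(np.float32)))
r=(I[...,2]-I[...,0]>60)&(W[...,2]>.03); r[:, :268]=0; r[:,372:]=0; r[:140]=0; r[215:]=0
print("rack",cv2.minAreaRect(W[r][:,:2].astype(np.float32)))
```

```text
corners [ 1.54163329  1.01229621 -0.74572611] [ 1.52568982 -1.09392731 -0.7473753 ] [0.19892268 0.51384875 0.0020351 ]
pivot [ 0.6052 -0.2389  0.0767]
   0.055 0.062 1 [ 0.6036 -0.231   0.0553] [ 0.604 -0.231  0.055] [ 0.604 -0.231  0.055]
   0.062 0.076 189 [ 0.6019 -0.2383  0.0712] [ 0.581 -0.255  0.063] [ 0.622 -0.227  0.076]
   0.076 0.09 19 [ 0.6072 -0.2412  0.0776] [ 0.601 -0.249  0.076] [ 0.614 -0.235  0.08 ]
knob [ 0.4823 -0.2196  0.1158]
   0.062 0.076 154 [ 0.4785 -0.2221  0.0709] [ 0.462 -0.235  0.064] [ 0.511 -0.205  0.075]
   0.076 0.09 16 [ 0.4804 -0.2165  0.0833] [ 0.47  -0.225  0.076] [ 0.493 -0.214  0.089]
   0.09 0.125 94 [ 0.4838 -0.2211  0.1133] [ 0.475 -0.232  0.09 ] [ 0.493 -0.215  0.118]
hook [ 0.4464 -0.2324 -0.0009]
   0.062 0.076 310 [ 0.4506 -0.2207  0.0711] [ 0.421 -0.238  0.064] [ 0.467 -0.195  0.076]
   0.076 0.09 1 [ 0.4564 -0.2188  0.0765] [ 0.456 -0.219  0.077] [ 0.456 -0.219  0.077]
post [ 0.6276 -0.0724  0.0517]
   0.055 0.062 4 [ 0.6282 -0.0709  0.0598] [ 0.628 -0.074  0.058] [ 0.63  -0.068  0.061]
   0.062 0.076 8 [ 0.6291 -0.0706  0.0682] [ 0.628 -0.076  0.062] [ 0.632 -0.068  0.074]
   0.076 0.09 19 [ 0.6321 -0.0727  0.0781] [ 0.628 -0.077  0.076] [ 0.636 -0.069  0.082]
spare [0.4772 0.2034 0.114 ]
   0.062 0.076 197 [0.4712 0.2149 0.0706] [0.457 0.189 0.066] [0.505 0.237 0.075]
   0.076 0.09 14 [0.4758 0.2    0.081 ] [0.47  0.199 0.077] [0.486 0.205 0.089]
   0.09 0.125 96 [0.4773 0.2054 0.1133] [0.469 0.198 0.09 ] [0.487 0.215 0.118]
bar [ 0.51706593 -0.22731388  0.07090946] [-0.99243751  0.12275094]
plate ((0.6201756000518799, -0.15684565901756287), (0.20089218020439148, 0.1311102658510208), 81.98856353759766)
rack ((0.6203805208206177, -0.15649516880512238), (0.12717171013355255, 0.10736093670129776), 82.31090545654297)
```

```bash
A='[[[-0.031,-0.025,0],0],[[-0.062,-0.05,0],0],[[-0.093,-0.075,0],0],[[-0.124,-0.1,0],0],[[-0.155,-0.125,0],0]]'
python3 -m inch '[[[-0.031,-0.025,0],0],[[-0.062,-0.05,0],0],[[-0.093,-0.075,0],0],[[-0.124,-0.1,0],0],[[-0.155,-0.125,0],0]]' 0.4 20
python3 -m inch '[[[-0.031,-0.025,0],0],[[-0.062,-0.05,0],0],[[-0.093,-0.075,0],0],[[-0.124,-0.1,0],0],[[-0.155,-0.125,0],0]]'
python3 -m inch '[[[-0.031,-0.025,0],0],[[-0.062,-0.05,0],0],[[-0.093,-0.075,0],0]]'
```

```text
clock: 0.52
tcp_pos: [0.256, 0.3992, 0.1939]
orientation: [-0.0, 0.117, 0.993, -0.001]
wrist_force: [1.1, 0.0, 0.4]
finger_gap: 0.0514
clock: 0.93
tcp_pos: [0.3781, 0.2397, 0.194]
orientation: [-0.001, 0.117, 0.993, -0.001]
wrist_force: [0.9, 1.6, -0.0]
finger_gap: 0.051
clock: 1.18
tcp_pos: [0.4517, 0.1432, 0.1939]
orientation: [-0.001, 0.117, 0.993, -0.001]
wrist_force: [0.2, 1.7, 0.3]
finger_gap: 0.0512
```

```bash
python3 -m inch '[[[-0.012,-0.035,0],0],[[-0.023,-0.069,0],0],[[-0.035,-0.104,0],0],[[-0.047,-0.139,0],0],[[-0.058,-0.174,0],0]]'
python3 -m inch '[[[-0.012,-0.035,0],-1],[[-0.023,-0.069,0],-2],[[-0.035,-0.104,0],-3],[[-0.047,-0.139,0],-4],[[-0.058,-0.174,0],-5]]'
python3 - <<'E'
from h import *
c=cam("scene"); cv2.imwrite("pics/s1.png",cv2.resize(c["image"][90:230,130:330,::-1],None,fx=4,fy=4))
c=cam("top");W=world(c)
np.save("top1.npy",W)
s=env.get_state();print(s["tcp_pos"],s["orientation"],s["finger_gap"])
E
```

```text
clock: 1.6
tcp_pos: [0.4673, -0.0413, 0.194]
orientation: [-0.001, 0.117, 0.993, -0.001]
wrist_force: [0.2, -0.9, 0.9]
finger_gap: 0.0509
clock: 2.02
tcp_pos: [0.4827, -0.2258, 0.1939]
orientation: [-0.001, 0.074, 0.997, -0.001]
wrist_force: [0.8, 0.9, -0.9]
finger_gap: 0.0511
[ 0.48328257 -0.22908839  0.19331871] [-9.85834895e-04  7.66094263e-02  9.97059198e-01 -1.72639643e-03] 0.05125700129048324
```

View pics/s1.png

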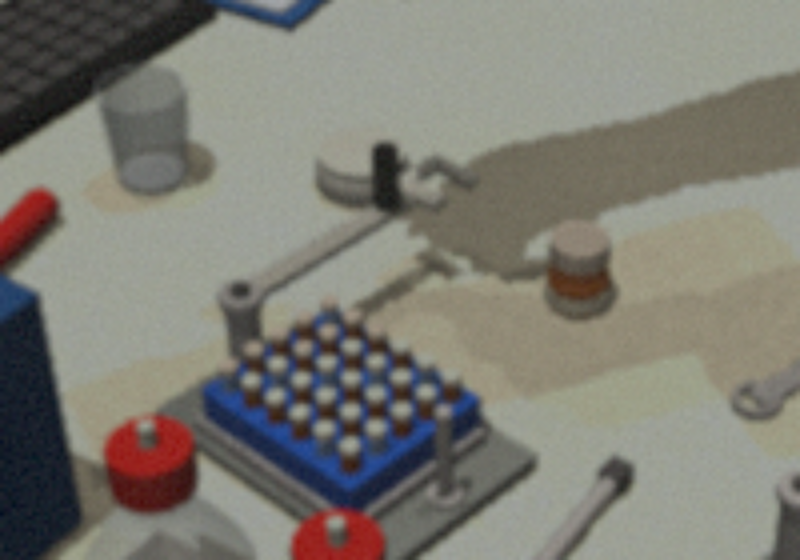

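The crop shows the knob at (385,178) in crop pixels and the arm's shadow, but no gripper. I need the whole picture to see where it is.

Run:
```python
from h import *
a=cam("scene"); b=cam("top")
cv2.imwrite("pics/s2.png",np.vstack([a["image"],b["image"]])[:, :, ::-1][::1][:,:][:768] if 0 else cv2.resize(np.hstack([a["image"],b["image"]])[...,::-1],(800,300),interpolation=cv2.INTER_AREA))
s=env.get_state();print(s["tcp_pos"],s["joint_pos"])
c=a;p=cv2.projectPoints(np.array([s["tcp_pos"],[.484,-.222,.115]]),cv2.Rodrigues(np.array(c["R"]))[0],np.array(c["t"],float),c["K"],np.array(c["dist_coeffs"],float))[0];print(p.reshape(-1,2))
```

```text
[ 0.48251942 -0.22465922  0.19347797] [-0.58507597  0.23314196 -0.0651359   1.27506947 -0.0024196  -0.43468648]
[[225.59957287  97.8609142 ]
 [227.26322442 125.94289906]]
```

View pics/s2.png

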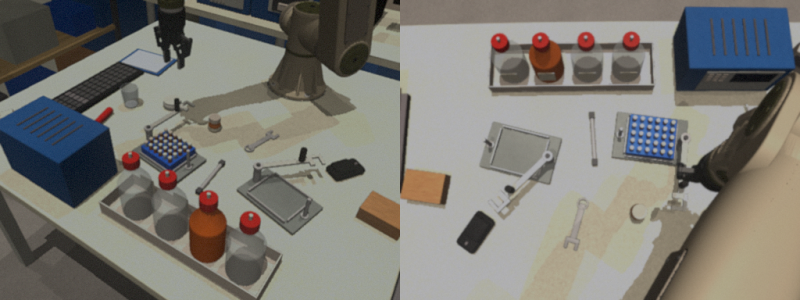

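The thumbnail seems to put the fingertips about 15 px above where the TCP projects (226,98). I'll check that at full resolution and with depth.

Run:
```python
from h import *
a=cam("scene"); W=world(a)
c=a;s=env.get_state()
P=cv2.projectPoints(np.array([s["tcp_pos"],[.484,-.222,.115],[.608,-.241,.08]]),cv2.Rodrigues(np.array(c["R"]))[0],np.array(c["t"],float),c["K"],np.array(c["dist_coeffs"],float))[0].reshape(-1,2)
im=cv2.resize(a["image"][0:150,160:310,::-1],None,fx=4,fy=4,interpolation=cv2.INTER_CUBIC)
for p in P: cv2.circle(im,tuple(int(4*x) for x in (p-[160,0])),4,(0,255,0),1)
cv2.imwrite("pics/s3.png",im)
w=W[50:110,190:270].reshape(-1,3); m=(w[:,2]>.15)&(w[:,2]<.3)&(abs(w[:,0]-.48)<.12)&(abs(w[:,1]+.22)<.12); w=w[m]
for z in np.arange(.15,.3,.01):
    k=abs(w[:,2]-z)<.005
    if k.any(): print(z.round(3),k.sum(),w[k].min(0).round(3),w[k].max(0).round(3))
w=W[110:150,215:245].reshape(-1,3);k=(w[:,2]>.08)&(w[:,2]<.125);print("knob scene",w[k].min(0),w[k].max(0))
```

```text
0.23 9 [ 0.472 -0.254  0.232] [ 0.494 -0.195  0.235]
0.24 59 [ 0.469 -0.265  0.235] [ 0.501 -0.187  0.245]
0.25 69 [ 0.471 -0.259  0.245] [ 0.501 -0.185  0.255]
0.26 74 [ 0.47  -0.266  0.255] [ 0.5   -0.184  0.265]
0.27 70 [ 0.47  -0.264  0.265] [ 0.502 -0.186  0.275]
0.28 114 [ 0.468 -0.284  0.275] [ 0.506 -0.168  0.285]
0.29 134 [ 0.466 -0.286  0.285] [ 0.505 -0.165  0.295]
knob scene [ 0.47728439 -0.23195038  0.0803368 ] [ 0.49828164 -0.21321122  0.11702824]
```

View pics/s3.png

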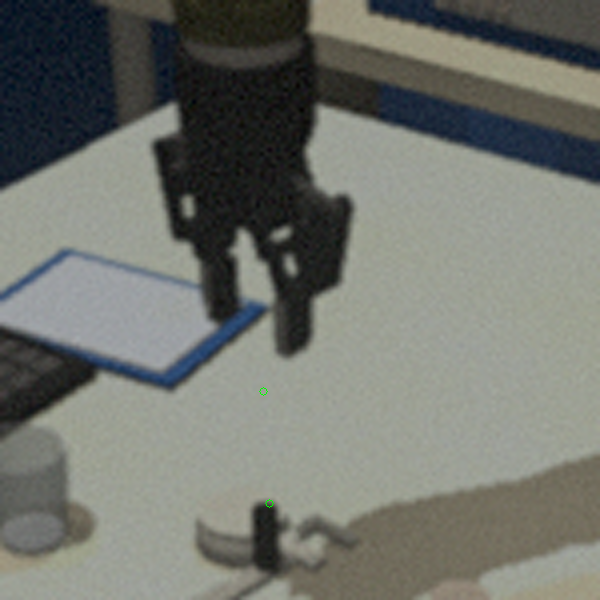

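Fingers are centred over the knob, at about (0.485,-0.225) against (0.485,-0.2225). Depth puts the visible tips at z≈0.232, about 30 mm higher than the reported TCP implies. I'll come down part way and measure again.

```bash
python3 -m inch '[[[-0.002,0.002,0.025],0],[[-0.002,0.002,0.05],0],[[-0.002,0.002,0.075],0],[[-0.002,0.002,0.095],0],[[-0.002,0.002,0.095],0]]'
python3 - <<'E'
from h import *
a=cam("scene"); W=world(a); s=env.get_state(); print(s["tcp_pos"],s["orientation"])
cv2.imwrite("pics/s4.png",cv2.resize(a["image"][40:160,160:310,::-1],None,fx=4,fy=4,interpolation=cv2.INTER_CUBIC))
w=W[60:150,190:270].reshape(-1,3); m=(w[:,2]>.08)&(abs(w[:,0]-.485)<.04)&(abs(w[:,1]+.222)<.08); w=w[m]
for z in np.arange(.08,.2,.01):
    k=abs(w[:,2]-z)<.005
    if k.any(): print(z.round(3),k.sum(),w[k].min(0).round(3),w[k].max(0).round(3))
E
```

```text
clock: 2.68
tcp_pos: [0.4815, -0.2182, 0.0947]
orientation: [-0.005, 0.073, 0.997, 0.002]
wrist_force: [-0.2, 0.6, -0.7]
finger_gap: 0.0511
[ 0.4826562  -0.21912625  0.09695081] [-3.90536743e-03  7.32087362e-02  9.97308587e-01  9.00660430e-04]
0.08 10 [ 0.487 -0.229  0.081] [ 0.498 -0.214  0.084]
0.09 21 [ 0.487 -0.23   0.086] [ 0.499 -0.214  0.094]
0.1 26 [ 0.483 -0.229  0.096] [ 0.499 -0.213  0.105]
0.11 32 [ 0.477 -0.233  0.105] [ 0.5   -0.214  0.115]
0.12 11 [ 0.483 -0.228  0.115] [ 0.496 -0.214  0.117]
0.13 1 [ 0.491 -0.189  0.134] [ 0.491 -0.189  0.134]
0.14 45 [ 0.47  -0.26   0.135] [ 0.499 -0.183  0.145]
0.15 61 [ 0.469 -0.259  0.145] [ 0.502 -0.178  0.155]
0.16 67 [ 0.469 -0.258  0.155] [ 0.501 -0.178  0.165]
0.17 55 [ 0.469 -0.256  0.165] [ 0.502 -0.18   0.175]
0.18 80 [ 0.469 -0.276  0.175] [ 0.504 -0.163  0.185]
0.19 114 [ 0.465 -0.28   0.185] [ 0.507 -0.159  0.195]
```

View pics/s4.png

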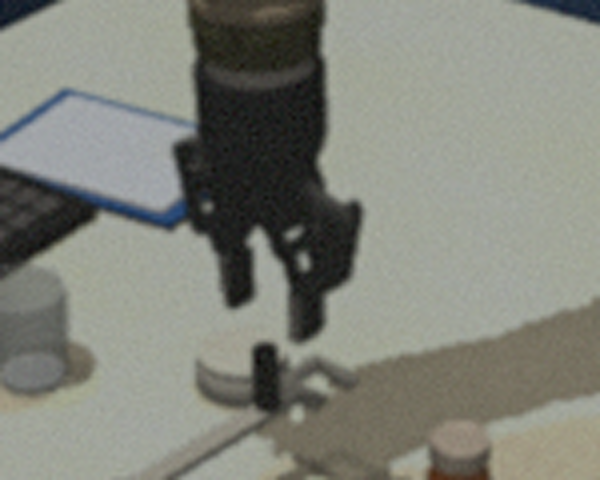

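The tips are at z≈0.134, with the knob between and below them. I'll go down 42 mm and pinch.

```bash
python3 -m inch '[[[-0.002,-0.002,0.015],0],[[-0.002,-0.002,0.03],0],[[-0.002,-0.002,0.042],0],[[-0.002,-0.002,0.042],0]]'
python3 -m inch '[[[0,0,0],0],[[0,0,0],0],[[0,0,0],0],[[0,0,0],0],[[0,0,0],0]]' 1 20
python3 - <<'E'
from h import *
a=cam("scene"); W=world(a); s=env.get_state(); print(s["tcp_pos"],s["orientation"],s["finger_gap"],s["wrist_force"],s["clock"])
cv2.imwrite("pics/s5.png",cv2.resize(a["image"][40:160,160:310,::-1],None,fx=4,fy=4,interpolation=cv2.INTER_CUBIC))
E
```

```text
clock: 3.07
tcp_pos: [0.4836, -0.22, 0.0546]
orientation: [-0.005, 0.073, 0.997, 0.001]
wrist_force: [-0.1, 0.7, -0.3]
finger_gap: 0.0509
clock: 3.48
tcp_pos: [0.4846, -0.2203, 0.0562]
orientation: [-0.003, 0.072, 0.997, 0.001]
wrist_force: [-1.0, 1.9, 6.5]
finger_gap: 0.017
[ 0.4845718  -0.22039344  0.05623619] [-3.35353409e-03  7.25133924e-02  9.97361415e-01  8.76838909e-04] 0.017472009395082005 [-0.24987609  1.75864671  6.48022165] 3.5333
```

View pics/s5.png

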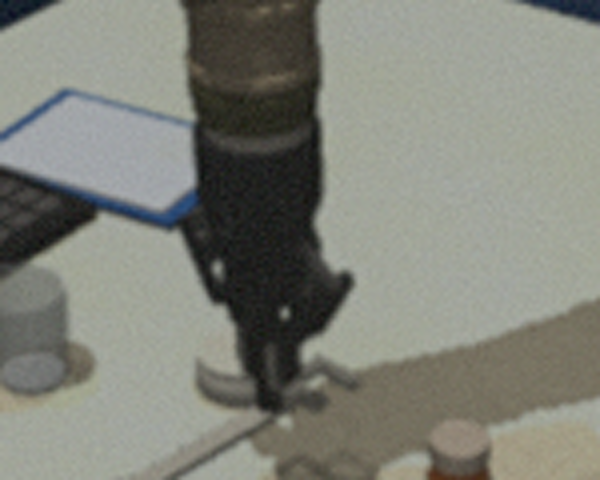

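Gap 17.5 mm, so the knob is held. The 6.5 N upward force suggests the tips touch the bar. I'll open, lift 10 mm, pinch again and start the arc. In tool axes: radius 125 mm, tx = -R(1-cos φ), ty = R sin φ, spin = φ.

```bash
python3 -m inch '[[[0,0,0],0],[[0,-0.001,-0.005],0],[[0,-0.001,-0.01],0],[[0,-0.001,-0.01],0]]' 0.5 20
python3 -m inch '[[[0,0,0],0],[[0,0,0],0],[[0,0,0],0],[[0,0,0],0],[[0,0,0],0]]' 1 20
python3 -m inch '[[[-0.001,0.013,0],6],[[-0.003,0.026,0],12],[[-0.006,0.039,0],18],[[-0.011,0.051,0],24],[[-0.017,0.0625,0],30]]'
python3 - <<'E'
from h import *
s=env.get_state(); p=s["tcp_pos"][:2]-[.608,-.241]; q=s["orientation"]
print(s["tcp_pos"],s["wrist_force"],s["finger_gap"],"R",np.hypot(*p),"bar",np.degrees(np.arctan2(p[1],p[0])),"toolx",2*np.degrees(np.arctan2(q[2],q[1])))
E
```

```text
clock: 3.87
tcp_pos: [0.4852, -0.222, 0.0676]
orientation: [-0.003, 0.073, 0.997, 0.0]
wrist_force: [0.2, -0.8, 1.1]
finger_gap: 0.0427
clock: 4.28
tcp_pos: [0.4854, -0.2221, 0.0678]
orientation: [-0.002, 0.073, 0.997, 0.0]
wrist_force: [0.4, -0.2, 4.0]
finger_gap: 0.0166
clock: 4.7
tcp_pos: [0.511, -0.1623, 0.0678]
orientation: [-0.003, 0.331, 0.944, -0.001]
wrist_force: [-1.4, -1.4, 3.5]
finger_gap: 0.0167
[ 0.51098614 -0.16227286  0.06779171] [-1.4017979  -1.37885587  3.47104956] 0.016706559177100722 R 0.1249385937566886 bar 140.94053090313932 toolx 141.36365650083718
```

```bash
python3 -m inch '[[[-0.001,0.013,0],6],[[-0.003,0.026,0],12],[[-0.006,0.039,0],18],[[-0.011,0.051,0],24],[[-0.017,0.0625,0],30]]'
python3 - <<'E'
from h import *
a=cam("scene"); cv2.imwrite("pics/s6.png",cv2.resize(a["image"][60:230,150:300,::-1],None,fx=3.5,fy=3.5,interpolation=cv2.INTER_CUBIC))
s=env.get_state(); p=s["tcp_pos"][:2]-[.608,-.241]; q=s["orientation"]
print(s["tcp_pos"],s["wrist_force"],s["finger_gap"],"R",np.hypot(*p),"bar",np.degrees(np.arctan2(p[1],p[0])),"toolx",2*np.degrees(np.arctan2(q[2],q[1])))
E
```

```text
clock: 5.12
tcp_pos: [0.5634, -0.1231, 0.0678]
orientation: [-0.003, 0.566, 0.825, -0.001]
wrist_force: [-1.7, 0.8, 4.9]
finger_gap: 0.0167
[ 0.56566899 -0.12234194  0.06778812] [1.23564993 3.36812752 5.56559521] 0.016768317257514154 R 0.1259827313947845 bar 109.6337507975563 toolx 110.86267901086
```

View pics/s6.png

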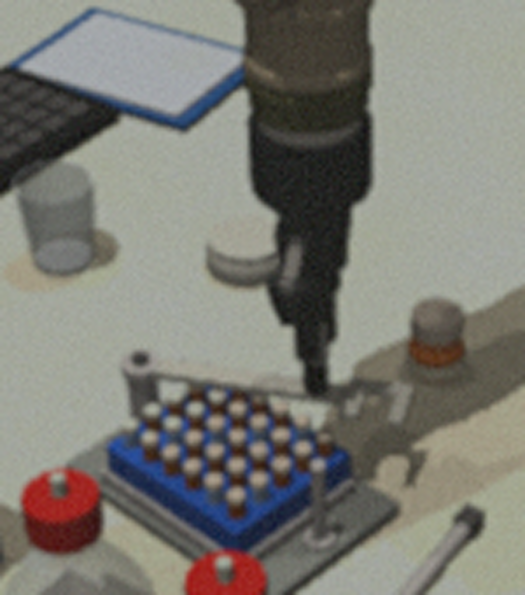

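The bar is held between the fingers (tips near (315,390)) over the rack, with the hook near (385,395) approaching the catch post at (318,470). About 28° are left. I'll do 25°, then small presses while watching the force.

```bash
python3 -m inch '[[[-0.001,0.012,0],5],[[-0.002,0.023,0],10],[[-0.005,0.034,0],15],[[-0.008,0.044,0],20],[[-0.013,0.053,0],25]]'
python3 -m inch '[[[0,0.002,0],1],[[0,0.004,0],2],[[0,0.004,0],2]]'
cat > st.py <<'E'
from h import *
s=env.get_state(); p=s["tcp_pos"][:2]-[.608,-.241]; q=s["orientation"]
print(s["tcp_pos"],s["wrist_force"],s["finger_gap"],"R",np.hypot(*p),"bar",np.degrees(np.arctan2(p[1],p[0])),"toolx",2*np.degrees(np.arctan2(q[2],q[1])))
E
python3 st.py
```

```text
clock: 5.58
tcp_pos: [0.6198, -0.1147, 0.0678]
orientation: [-0.003, 0.733, 0.68, -0.0]
wrist_force: [-2.1, 5.2, 5.5]
finger_gap: 0.0169
clock: 5.83
tcp_pos: [0.6239, -0.115, 0.0678]
orientation: [-0.003, 0.744, 0.668, -0.0]
wrist_force: [0.3, 1.2, 4.2]
finger_gap: 0.0168
[ 0.6239334  -0.11498124  0.06781674] [0.29857463 1.15423631 4.15306839] 0.016758932233841086 R 0.1270220465110893 bar 82.79394721043951 toolx 83.7945311041921
```

```bash
python3 -m inch '[[[0,0.001,0],0.5],[[0,0.002,0],1],[[0,0.002,0],1]]'; python3 -m inch '[[[0,0.001,0],0.5],[[0,0.002,0],1],[[0,0.002,0],1]]'; python3 st.py
```

```text
clock: 6.08
tcp_pos: [0.6256, -0.1152, 0.0678]
orientation: [-0.003, 0.75, 0.661, -0.0]
wrist_force: [-0.5, 2.0, 3.3]
finger_gap: 0.0166
clock: 6.33
tcp_pos: [0.6276, -0.1155, 0.0678]
orientation: [-0.003, 0.756, 0.655, -0.0]
wrist_force: [-1.4, 1.9, 5.0]
finger_gap: 0.0161
[ 0.62755909 -0.11546057  0.06778851] [-1.40817414  1.8879091   4.99745324] 0.01608970810007812 R 0.1270539461065893 bar 81.14449213900352 toolx 81.76731368385506
```

```bash
python3 -m inch '[[[0,0.001,0],0],[[0,0.002,0],0],[[0,0.002,0],0]]'; python3 -m inch '[[[0,0.001,0],0],[[0,0.002,0],0],[[0,0.002,0],0]]'; python3 st.py
```

```text
clock: 6.58
tcp_pos: [0.6276, -0.1154, 0.0677]
orientation: [-0.004, 0.756, 0.655, -0.002]
wrist_force: [-6.5, 0.6, 7.2]
finger_gap: 0.0171
clock: 6.83
tcp_pos: [0.6274, -0.1154, 0.0677]
orientation: [-0.006, 0.756, 0.655, -0.003]
wrist_force: [-7.6, 1.7, 7.4]
finger_gap: 0.0162
[ 0.62740606 -0.11543015  0.0676849 ] [-7.57124285  1.68820928  7.41668896] 0.01623764520896933 R 0.12706054615466256 bar 81.21478572581627 toolx 81.76644748852463
```

It stops at about 81.2°, where the closed direction was measured as 81.6–82°. One firmer press will show whether this is the end stop.

```bash
python3 -m inch '[[[0,0.002,0],0],[[0,0.004,0],0],[[0,0.005,0],0],[[0,0.005,0],0]]'; python3 st.py
python3 - <<'E'
from h import *
a=cam("scene"); cv2.imwrite("pics/s7.png",cv2.resize(a["image"][120:240,160:290,::-1],None,fx=4.5,fy=4.5,interpolation=cv2.INTER_CUBIC))
E
```

```text
clock: 7.17
tcp_pos: [0.6272, -0.1154, 0.0675]
orientation: [-0.009, 0.756, 0.654, -0.006]
wrist_force: [-14.7, 1.1, 12.5]
finger_gap: 0.0166
[ 0.62724687 -0.11540804  0.06754814] [-14.68897711   1.12009955  12.48302863] 0.016644909302733976 R 0.1270581855749857 bar 81.28725336161598 toolx 81.75460690220514
```

View pics/s7.png

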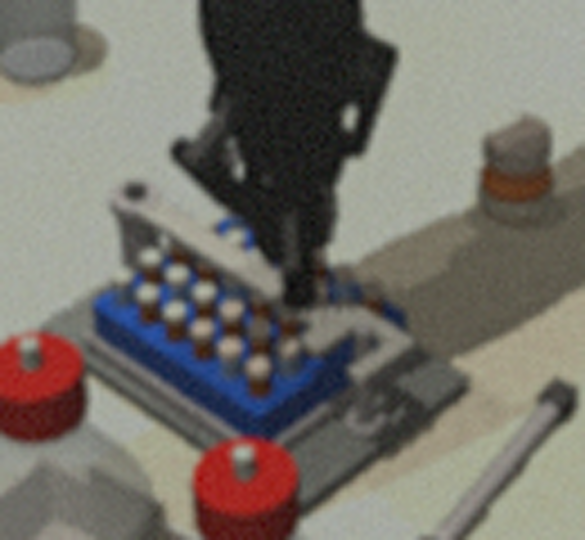

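Hard stop: 14.7 N gave no further travel, and the hook at (370,350) surrounds the post. Releasing and lifting.

```bash
python3 -m inch '[[[0,0,0],0],[[0,0,0],0],[[0,0,0],0],[[0,0,0],0]]' 0.4 20
python3 -m inch '[[[0,0,-0.02],0],[[0,0,-0.05],0],[[0,0,-0.085],0],[[0,0,-0.12],0],[[0,0,-0.12],0]]'
python3 -m inch '[[[-0.035,0,0],0],[[-0.07,0,0],0],[[-0.105,0,0],0],[[-0.14,0,0],0],[[-0.175,0,0],0]]'
python3 -m inch '[[[-0.035,0,0],0],[[-0.07,0,0],0],[[-0.105,0,0],0],[[-0.105,0,0],0]]'
python3 - <<'E'
from h import *
t=cam("top");a=cam("scene"); W=world(t)
k=(W[...,2]>.095)&(W[...,2]<.12)&(abs(W[...,0]-.626)<.05)&(abs(W[...,1]+.117)<.05); print("knob",k.sum(),np.median(W[k],0),W[k].min(0),W[k].max(0))
k=(W[...,2]>.095)&(W[...,2]<.12)&(abs(W[...,0]-.477)<.04)&(abs(W[...,1]-.205)<.04); print("spare",k.sum(),np.median(W[k],0))
A=cv2.resize(a["image"][130:230,170:270],(400,400),interpolation=cv2.INTER_CUBIC);B=cv2.resize(t["image"][130:230,270:370],(400,400),interpolation=cv2.INTER_CUBIC)
cv2.imwrite("pics/s8.png",np.hstack([A,B])[...,::-1])
E
```

```text
clock: 7.55
tcp_pos: [0.6277, -0.1156, 0.0671]
orientation: [-0.009, 0.756, 0.654, -0.006]
wrist_force: [0.1, 0.3, 0.3]
finger_gap: 0.0512
clock: 7.97
tcp_pos: [0.6341, -0.1174, 0.195]
orientation: [-0.003, 0.756, 0.654, -0.003]
wrist_force: [1.2, 0.1, 0.9]
finger_gap: 0.0509
clock: 8.38
tcp_pos: [0.6092, -0.2923, 0.1947]
orientation: [-0.003, 0.756, 0.655, -0.003]
wrist_force: [0.3, 0.4, -0.2]
finger_gap: 0.0512
clock: 8.72
tcp_pos: [0.5925, -0.4035, 0.1929]
orientation: [-0.002, 0.758, 0.652, -0.004]
wrist_force: [-0.1, 0.2, -1.6]
finger_gap: 0.0514
knob 81 [ 0.62451651 -0.1157218   0.11389992] [ 0.61686495 -0.12599085  0.09507775] [ 0.63447605 -0.10812583  0.11928486]
spare 88 [0.47730611 0.20558007 0.11378904]
```

View pics/s8.png

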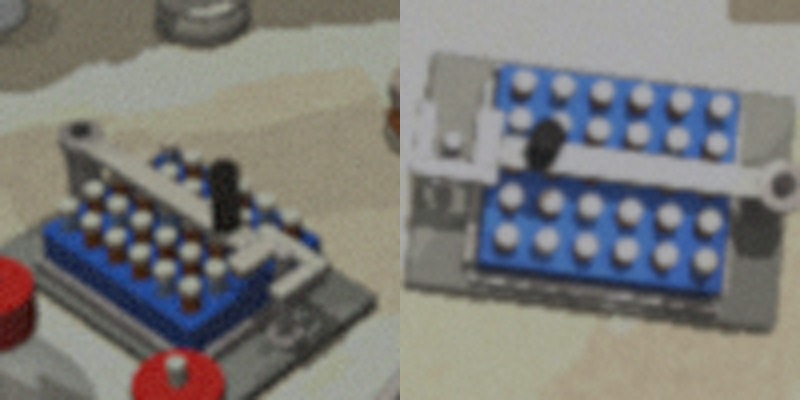

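The bar is across the vials, knob upright, post top seen in the slot at (452,138) in the right-hand view. To confirm it is fully home, I'll compare the bar line with the post and dock axis numerically.

Run:
```python
from h import *
Ws=[world(cam("top")) for _ in range(6)]; W=np.nanmedian(np.where(np.array(Ws)==0,np.nan,Ws),0)
o=np.array([.608,-.241]); y=np.array([.1440,.9896]); x=np.array([y[1],-y[0]])
L=np.dstack([(W[...,:2]-o)@x,(W[...,:2]-o)@y]); z=W[...,2]
m=(z>.066)&(z<.076)&(abs(L[...,0])<.015)
c=[]
for a in np.arange(.02,.105,.01):
    k=m&(abs(L[...,1]-a)<.006); v=L[k][:,0]; c.append((a,(v.min()+v.max())/2,np.mean(v)))
c=np.array(c); print("bar fit slope deg, offset mm",[ (np.degrees(np.polyfit(c[:,0],c[:,i],1)[0]).round(2),(1e3*np.polyval(np.polyfit(c[:,0],c[:,i],1),.17)).round(1)) for i in(1,2)])
def med(k): return (L[k].mean(0)*1e3).round(1),k.sum()
print("post",med((z>.0765)&(z<.09)&(np.hypot(L[...,0],L[...,1]-.17)<.012)),"pivot",med((z>.0765)&(z<.09)&(np.hypot(L[...,0],L[...,1])<.014)))
P=(z>.006)&(z<.018)&(abs(L[...,0])<.075)&(L[...,1]>-.03)&(L[...,1]<.2)
print("plate",cv2.minAreaRect(L[P].astype(np.float32)))
# hook outline
k=(z>.062)&(z<.076)&(L[...,1]>.135)&(L[...,1]<.2)&(abs(L[...,0])<.04)
for a in np.arange(.145,.2,.004):
    v=L[k&(abs(L[...,1]-a)<.002)][:,0]*1e3
    if len(v): print(round(a*1e3),np.sort(v).round(0))
```

```text
bar fit slope deg, offset mm [(np.float64(-0.19), np.float64(-0.4)), (np.float64(-0.29), np.float64(-0.9))]
post (array([ -0.5, 170.5]), np.int64(19)) pivot (array([1.8, 0.5]), np.int64(12))
plate ((2.0556151866912842e-05, 0.0850810557603836), (0.13071243464946747, 0.20057880878448486), 0.10096079856157303)
145 [-18. -17. -14.  -8.  -8.  -6.  -6.  -4.  -3.  -2.  -2.  -0.   0.   2.
   2.   4.   5.   6.   7.   9.  11.  13.  15.  17.  19.]
149 [-18. -17. -17. -15. -13. -13. -11. -11.  -9.  -9.  -7.  -6.  -5.  -4.
  -3.  -2.  -1.  -0.   2.   2.   3.   4.   6.   6.   8.   9.  10.  11.
  12.  13.  14.  15.  16.  17.  18.  19.]
153 [-18. -17. -15. -15. -13. -13. -11. -11.  -9.  -9.  -7.  -7.  -5.  -5.
  -3.  -3.  -1.  -1.   1.   3.   4.   6.   6.   7.   7.  10.  10.  12.
  13.  14.  14.  16.  16.  18.  18.  20.  21.]
157 [-18. -18. -16. -16. -14. -14. -12. -11. -10.  -9.  -7.  -7.  -6.  -5.
  -4.  -4.  -2.  -1.   1.   1.   3.   3.   5.   5.   7.   7.   9.   9.
  11.  12.  13.  13.  15.  16.  17.  20.  20.]
161 [-18. -18. -17. -16. -15. -15. -13. -12. -10. -10.  -8.   1.   3.   5.
  18.  20.]
165 [-18. -17. -17. -15. -15. -13. -13. -11. -11.  -9.  -8.  -3.]
169 [-18. -17. -15. -15. -13. -13. -12. -11.  -9.  -9.  -5.  -4.  -3.]
173 [-18. -18. -16. -16. -14. -14. -12. -12. -10. -10.  -4.  -4.  -2.]
177 [-18. -18. -17. -16. -15. -14. -13. -12. -10. -10.  -8.  -1.]
181 [-18. -18. -17. -17. -16. -15. -13. -13. -11. -11.  -9.  -9.  -7.  -6.
  -5.  -2.  -0.   2.   2.   4.   4.   6.   6.   8.   8.  10.  11.  12.
  15.  17.  19.  19.]
185 [-18. -18. -16. -15. -14. -13. -12. -11. -10.  -9.  -8.  -7.  -5.  -5.
  -3.  -3.  -1.  -1.   1.   2.   3.   4.   5.   5.   7.   8.  10.  10.
  12.  12.  14.  15.  16.  16.  18.  19.  20.  21.]
189 [-18. -16. -14. -12. -10.  -8.  -6.  -5.  -3.  -3.  -1.   1.   3.   5.
   7.   9.  11.  11.  13.  14.  16.  17.  20.]
```

```bash
python3 -c "
from workcell import env
print(env.get_state()['clock']);env.hand_in()"
```

```text
9.1167
the job is handed in; nothing more can be done
```

The loaded dock's bar is closed across the vials with its hook round the catch post. I handed the job in at 9.1 s. The gripper had let go of the knob and moved clear of the dock first.

I pinched the knob from above at about 1.56 rad open and swung it round the hinge. At the end I pressed it against the stop with about 15 N, and it moved no further.

**Last checks, from the top camera after letting go:**
- **Bar direction:** it lies within about 0.3° of the dock's +y axis, and the catch post is within 0.5 mm of the bar's line.
- **Hook:** the depth outline puts the bottom of the slot about 2 mm from the post's surface. That is about the calibration error, so I relied on the firm stop and the bar direction to call it fully home.
- **Empty dock:** its knob was still at (0.477, 0.206), where it stood at the start.

**Disagreement:** above the knob, the cameras showed the open fingertips about 37 mm higher than the reported TCP, more than the pads' swing explains. I set the grasp height from the cameras. On the first pinch an upward force of 6.5 N suggested the tips touched the bar, so I opened, lifted 10 mm and gripped again. A smaller upward force, mostly 3 to 7 N, stayed during the swing and reached 12.5 N in the final press.

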